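Make up the reagent carrier

TASK

Make up the reagent carrier for the analyser: stand the three bottles and the specimen cup each in the adapter made for it (the shorter the container, the taller its adapter, so that all the caps come to one height), upright and fully down on the adapter's floor. The smallest bottle has been left in the largest bottle's adapter by mistake and has to come out before that one can go in. Keep everything upright, and set things down without dropping them.

Things in the scene. Friction and masses are not known exactly. Their poses are not given: they have to be found in the camera images.
- large_bottle: loose amber reagent bottle, the largest: body 60 mm across, upright sides to about 75 mm, then the shoulder, cap 32 mm across, 115 mm tall in all, about 0.3 kg. Origin: centre of its underside, z up. It stands on the worktop. Cap stays on.
- medium_bottle: loose white reagent bottle, the middle size: body 54 mm across, upright sides to about 65 mm, then the shoulder, cap 30 mm across, 100 mm tall, about 0.2 kg. Origin: centre of its underside, z up. It stands on the worktop. Cap stays on.
- small_bottle: loose white reagent bottle, the smallest: body 44 mm across, upright sides to about 52 mm, then the shoulder, cap 24 mm across, 82 mm tall, about 0.1 kg. Origin: centre of its underside, z up. At the start it stands, with play all round, in the large bottle's adapter. Cap stays on.
- cup: loose squat white specimen cup with a ribbed screw lid: body tapering from 47 mm across under the lid to 41 mm at the bottom, lid 52 mm across from 50 mm up, 60 mm tall, 30 g; can be gripped by the lid's rim. Origin: centre of its underside, z up. It stands on the worktop.
- adapter_large: fixed grey plastic adapter for the large bottle, one of four in a square, 88 mm apart, on a carrier plate: round foot 76 mm wide, no stem (the lowest of the four), open cup 20 mm deep on top, bore 64 mm at its floor, flaring to 74 mm at the mouth. Origin: centre of its underside, z up, 8 mm above the worktop; cup floor 8 mm, rim 28 mm above the origin. Its place in the square varies.
- adapter_medium: fixed grey plastic adapter for the medium bottle, one of four in a square, 88 mm apart, on a carrier plate: round foot 76 mm wide, a short stem, open cup 20 mm deep on top, bore 58 mm at its floor, flaring to 68 mm at the mouth. Origin: centre of its underside, z up, 8 mm above the worktop; cup floor 23 mm, rim 43 mm above the origin. Its place in the square varies.
- adapter_small: fixed grey plastic adapter for the small bottle, one of four in a square, 88 mm apart, on a carrier plate: round foot 76 mm wide, a middling stem, open cup 20 mm deep on top, bore 48 mm at its floor, flaring to 58 mm at the mouth. Origin: centre of its underside, z up, 8 mm above the worktop; cup floor 41 mm, rim 61 mm above the origin. Its place in the square varies.
- adapter_cup: fixed grey plastic adapter for the specimen cup, one of four in a square, 88 mm apart, on a carrier plate: round foot 76 mm wide, a tall stem (the tallest of the four), open cup 20 mm deep on top, bore 46 mm at its floor, flaring to 56 mm at the mouth. Origin: centre of its underside, z up, 8 mm above the worktop; cup floor 63 mm, rim 83 mm above the origin. Its place in the square varies.
- carrier: fixed 200 mm square aluminium plate, 8 mm thick, rails 30 mm high at its left and right edges, bearing the adapters. Origin: centre of its underside, z up. Tall things (0.38 m) stand close: computer behind, x>0.59, y 0.06 to 0.24, its cord out to x 0.51 at y 0.19 to 0.25; analyser x>0.54, y<-0.19; centrifuge y>0.47. Travel sideways at x about 0.4; over the plate close the fingers along x.

How it is judged:
By the outcome, as a careful person would: the job done as asked, in the order asked, and still so for the second after the job is handed in, with the robot touching nothing.
It also fails if it takes over 125 s, if anything falls off the work surface, if the arm or the gripper's body presses on something with over 40 N, if the wrist force passes 120 N, or if a joint passes its speed limit or range.

ROBOT

A 7-joint arm with a two-finger parallel gripper is mounted at the origin on a cart in front of the work surface, level with it; the furniture and walls round the work are solid. World frame = base frame: x ahead of the robot, y to its left, z up, the work surface at z = 0. Lengths are in m, angles in rad, forces in N, time in s.
With the tool pointing down it reaches from about 0.425 to 0.925 m from the base axis. Payload 6.8 kg.
Tool frame: the origin (TCP) lies between the finger pads; the fingertips stand 25 mm ahead of it and the grasp point (between the pads) lies 6 mm ahead of it (r.finger_overhang is the distance from the TCP to the fingertips, in m); z points along the fingers, y is the line along which they close (so a half turn about z gives the same grasp; the last joint's range is limited). The gripper opens to 85 mm and grips with 20 to 120 N. Pads are 22 mm wide; open, the fingers measure 114 mm over their backs; the gripper's body (76 mm by 85 mm) begins 54 mm behind the grasp point. The pads swing forward as they close: fully open they stand 13 mm farther back than shut.
Start: joints at [-1.234, 0.477, 0.022, 1.555, -0.011, 1.109, -0.083], TCP at [0.29, 0.609, 0.256] pointing down, gripper open.
Joint ranges: [-2.96, 2.96], [-0.34, 2.1], [-1.41, 1.46], [0.24, 2.44], [-1.37, 4.51], [0.17, 1.92], [-2.96, 2.96]. Speed limits (rad/s): [2.39, 2.39, 3.14, 3.14, 3.14, 3.14, 3.14].

INTERFACE

Orientations are given as a rotation vector (axis times angle).
In Python, from station import read_state, get_image, camera_params, workorder, nets, r gives the robot as it stands.
- The arm moves only by the tool step_arm, never from a script. Its argument "deltas" is a list of rows, each an object of numbers: "ax", "ay", "az": the turn, a rotation vector about the tool's x, y, z in degrees; "dx", "dy", "dz": the shift along the tool's x, y, z in m; "jaw": the closure, from -1 (fully open) to 1 (shut). In form: [{"ax": .., "ay": .., "az": .., "dx": .., "dy": .., "dz": .., "jaw": ..}, ...]. A call has 1 to 12 rows; each row is the pose to reach, as a shift and turn from the pose commanded when the call began, along the tool's axes at that moment; what a row does not reach only later rows make up. A row lasts 1/12 s, in which the tool goes at most 41.7 mm and 7.16 degrees, less where a joint would pass 70% of its speed; a pose out of reach is approached as far as the arm can. A call with a gripper value outside its range is refused whole. The fingers move at their own pace and stop on an object; the grip force is fixed at half the most. Time passes only in rows, so rows that repeat a pose let the fingers close. It gives the time, the measured TCP pose, the force, the opening and the grip force at its end, in the units of the state.
- read_state(): the state, without advancing time (a new reading comes with each control period).
- get_image(name): name is "side" or "top" or "wrist"; returns the picture (384x512x3 uint8, red, green, blue); there is no depth.
- camera_params(name): a dict with "camera_matrix" (3x3 intrinsics, pixels), "view" (4x4, takes a point from world to camera coordinates). Camera axes: x right, y down, z forward; pixel columns grow to the right and rows downward; lengths in m; the calibration is good to about 2 mm. A picture is of the moment at which its call begins: read the wrist's pose just before it. camera_params takes no time and is no camera call; for the wrist camera it gives the pose at the moment of the call.
- workorder.hand_in(): hands the job in; it is judged then, once.
Trained networks look in the newest picture that a camera, given by its name, has taken for a name from the list of things; names that differ only in an ending like _2 or _b are one class to them, and where a whole thing is asked for, a point or a joint stands for the part that bears it (a point fixed in the world has none). Each returns a list of dicts, best first, with "p" (0 to 1); they miss things now and then, are a little off and sometimes report something else, mostly with a low value. They report only what shows in the picture. A call takes as long as a camera call.
- nets.boxes_of(camera, target): "xyz" ([x, y, z] in m, in the coordinates of the camera as it stood for that picture, good to about 4 mm: the middle of the surface that is visible of it).
- nets.cut_out(camera, target): "pixels" (384x512 bool, what is visible of it).
- nets.pinpoint(camera, target): "xyz" ([x, y, z] in m, in the coordinates of the camera as it stood for that picture, good to about 4 mm: a listed point, or the origin of a listed thing).
The state is a dict: "t": time; "joint_pos": joint angles; "joint_vel": joint speeds; "effort": joint torques, N m; "ee_pos": TCP position; "eef_rot": TCP orientation; "ft_force": force on the tool from outside, world axes, zero at the start; "ft_torque": the same for the moment, N m; "width": finger opening in m; "gripper_force": force on a finger pad.
Only numpy, scipy, OpenCV 4.12 (cv2) and the standard library are available. Lean on these libraries where they do the work, as an engineer would, in place of code of your own. Each camera call takes 0.05 s, during which the arm holds its last target. There are 200 camera calls.

## Working session

There is one attempt and no reset: what is moved stays moved. The work goes in short steps, Python scripts to look and compute and a tool call to move; the robot and the scene stay as the last step left them, time stands still between calls to the robot, and variables do not carry over. Pictures are saved under pics/ and viewed, at most 17 in all, crops included, and the job is handed in when it is done.

Besides the shell and the picture viewer there is one more tool, called after "Request:" by a JSON object that holds its "name" and its "arguments". step_arm: Moves the arm, as the interface text tells. Its arguments: {"type":"object","properties":{"deltas":{"type":"array","items":{"type":"object","properties":{"ax":{"type":"number"},"ay":{"type":"number"},"az":{"type":"number"},"dx":{"type":"number"},"dy":{"type":"number"},"dz":{"type":"number"},"jaw":{"type":"number"}}}}},"required":["deltas"]}

```bash
mkdir -p pics; cat > h.py <<'E'
import numpy as np,cv2
from station import read_state,get_image,camera_params,workorder,nets,r
def toworld(cam,p,P=None):
    P=P or camera_params(cam)
    return (np.linalg.inv(np.array(P["view"]))@np.r_[p,1])[:3]
T=["large_bottle","medium_bottle","small_bottle","cup","adapter_large","adapter_medium","adapter_small","adapter_cup","carrier"]
def save(n,im): cv2.imwrite(f"pics/{n}.png",im[:,:,::-1])
E
python3 - <<'E'
from h import *
s=read_state();print(s["t"],s["ee_pos"],s["eef_rot"],s["width"])
for c in["side","top"]:
    im=get_image(c);save(c+"0",im)
    for t in T:
        o=nets.pinpoint(c,t)
        print(c,t,[(round(d["p"],2),toworld(c,d["xyz"]).round(3).tolist()) for d in o[:2]])
print(read_state()["t"])
E
```

```text
0.0 [0.29022592 0.60880696 0.25533615] [-6.92883200e-01 -3.06397585e+00  2.85927540e-03] 0.08519741062886488
side large_bottle [(0.55, [0.428, 0.359, -0.002]), (0.34, [0.415, -0.266, 0.0])]
side medium_bottle [(0.65, [0.405, 0.225, -0.002])]
side small_bottle [(0.65, [0.53, -0.112, 0.021])]
side cup [(0.77, [0.415, -0.268, -0.001])]
side adapter_large [(0.54, [0.529, -0.115, 0.007])]
side adapter_medium [(0.77, [0.525, -0.027, 0.005])]
side adapter_small []
side adapter_cup [(0.62, [0.434, -0.117, 0.012])]
side carrier [(0.77, [0.48, -0.072, -0.002])]
top large_bottle [(0.61, [0.431, 0.358, -0.004])]
top medium_bottle [(0.71, [0.403, 0.228, 0.005])]
top small_bottle [(0.62, [0.528, -0.111, 0.015]), (0.53, [0.416, -0.27, -0.002])]
top cup [(0.77, [0.418, -0.27, -0.002])]
top adapter_large [(0.71, [0.526, -0.117, 0.006]), (0.55, [0.403, 0.228, 0.004])]
top adapter_medium [(0.72, [0.529, -0.03, 0.01])]
top adapter_small [(0.67, [0.438, -0.03, 0.008])]
top adapter_cup [(0.96, [0.433, -0.114, 0.006])]
top carrier [(0.8, [0.479, -0.071, 0.002])]
1.0
```

View pics/top0.png

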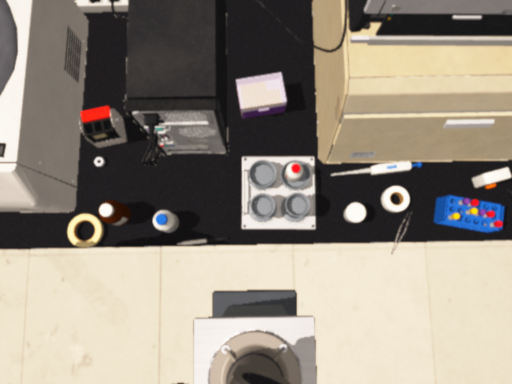

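View pics/side0.png

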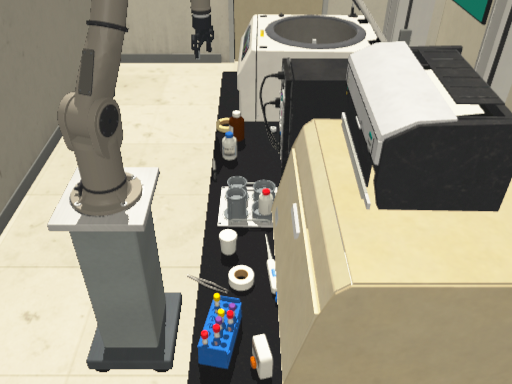

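Top view: carrier centred near (278,193), with the red‑capped small bottle at (295,170). The cup is at (355,212), the blue‑capped medium bottle at (165,220) and the amber bottle at (115,213). The side view agrees, and the pinpoint heights match the text. I'll clear the centrifuge first and turn the tool so it closes along x.

Request:
{"name": "step_arm", "arguments": {"deltas": [{"dx":-0.014,"dy":-0.026,"az":7},{"dx":-0.028,"dy":-0.052,"az":14},{"dx":-0.042,"dy":-0.078,"az":21},{"dx":-0.056,"dy":-0.104,"az":28},{"dx":-0.07,"dy":-0.13,"az":35},{"dx":-0.084,"dy":-0.156,"az":42},{"dx":-0.098,"dy":-0.182,"az":49},{"dx":-0.112,"dy":-0.208,"az":56},{"dx":-0.117,"dy":-0.222,"az":63},{"dx":-0.117,"dy":-0.222,"az":64.5},{"dx":-0.117,"dy":-0.222,"az":64.5}]}}

```text
invalid input
```

Request:
{"name": "step_arm", "arguments": {"deltas": [{"ax":0,"ay":0,"az":7,"dx":-0.014,"dy":-0.026,"dz":0,"jaw":-1},{"ax":0,"ay":0,"az":14,"dx":-0.028,"dy":-0.052,"dz":0,"jaw":-1},{"ax":0,"ay":0,"az":21,"dx":-0.042,"dy":-0.078,"dz":0,"jaw":-1},{"ax":0,"ay":0,"az":28,"dx":-0.056,"dy":-0.104,"dz":0,"jaw":-1},{"ax":0,"ay":0,"az":35,"dx":-0.07,"dy":-0.13,"dz":0,"jaw":-1},{"ax":0,"ay":0,"az":42,"dx":-0.084,"dy":-0.156,"dz":0,"jaw":-1},{"ax":0,"ay":0,"az":49,"dx":-0.098,"dy":-0.182,"dz":0,"jaw":-1},{"ax":0,"ay":0,"az":56,"dx":-0.112,"dy":-0.208,"dz":0,"jaw":-1},{"ax":0,"ay":0,"az":63,"dx":-0.117,"dy":-0.222,"dz":0,"jaw":-1},{"ax":0,"ay":0,"az":64.5,"dx":-0.117,"dy":-0.222,"dz":0,"jaw":-1},{"ax":0,"ay":0,"az":64.5,"dx":-0.117,"dy":-0.222,"dz":0,"jaw":-1}]}}

```text
t: 1.92
ee_pos: [0.3007, 0.3577, 0.2567]
eef_rot: [-2.223, -2.219, -0.001]
ft_force: [0.1, -0.2, -0.3]
width: 0.0854
gripper_force: 0.0
```

Request:
{"name": "step_arm", "arguments": {"deltas": [{"ax":0,"ay":0,"az":0,"dx":-0.036,"dy":0.018,"dz":0,"jaw":-1},{"ax":0,"ay":0,"az":0,"dx":-0.072,"dy":0.036,"dz":0,"jaw":-1},{"ax":0,"ay":0,"az":0,"dx":-0.108,"dy":0.054,"dz":0,"jaw":-1},{"ax":0,"ay":0,"az":0,"dx":-0.144,"dy":0.072,"dz":0,"jaw":-1},{"ax":0,"ay":0,"az":0,"dx":-0.18,"dy":0.09,"dz":0,"jaw":-1},{"ax":0,"ay":0,"az":0,"dx":-0.216,"dy":0.108,"dz":0,"jaw":-1},{"ax":0,"ay":0,"az":0,"dx":-0.252,"dy":0.12,"dz":0,"jaw":-1},{"ax":0,"ay":0,"az":0,"dx":-0.288,"dy":0.13,"dz":0,"jaw":-1},{"ax":0,"ay":0,"az":0,"dx":-0.324,"dy":0.14,"dz":0,"jaw":-1},{"ax":0,"ay":0,"az":0,"dx":-0.36,"dy":0.15,"dz":0,"jaw":-1},{"ax":0,"ay":0,"az":0,"dx":-0.396,"dy":0.16,"dz":0,"jaw":-1},{"ax":0,"ay":0,"az":0,"dx":-0.428,"dy":0.16,"dz":0,"jaw":-1}]}}

```text
t: 2.92
ee_pos: [0.4627, -0.0712, 0.257]
eef_rot: [2.217, 2.222, 0.002]
ft_force: [0.4, -0.0, -0.4]
width: 0.0853
gripper_force: 0.0
```

```bash
cat >> h.py <<'E'
def look(c,ts,n=None):
    P=camera_params(c); im=get_image(c)
    if n: save(n,im)
    for t in ts:
        o=nets.pinpoint(c,t)
        print(c,t,[(round(d["p"],2),toworld(c,d["xyz"],P).round(4).tolist()) for d in o[:2]])
E
python3 - <<'E'
from h import *
s=read_state();print(s["t"],s["ee_pos"],s["joint_pos"])
P=camera_params("wrist");print(np.linalg.inv(np.array(P["view"])).round(3))
look("wrist",T[2:3]+T[4:],"w1");print(read_state()["t"])
E
```

```text
2.9167 [ 0.46273131 -0.07121716  0.2569599 ] [-0.60303284  0.13929736  0.69329915  2.06771057 -0.10708175  0.96636066
  0.14858766]
[[ 1.     0.001  0.003  0.463]
 [ 0.002 -0.949 -0.315  0.01 ]
 [ 0.002  0.315 -0.949  0.374]
 [ 0.     0.     0.     1.   ]]
wrist small_bottle []
wrist adapter_large [(0.87, [0.5234, -0.1173, 0.007])]
wrist adapter_medium [(0.55, [0.5282, -0.0317, 0.0058])]
wrist adapter_small [(0.76, [0.4365, -0.0238, 0.0081])]
wrist adapter_cup [(0.95, [0.4353, -0.118, 0.0077]), (0.62, [0.5287, -0.1092, 0.0166])]
wrist carrier [(0.85, [0.4811, -0.0746, -0.0014]), (0.27, [0.5272, -0.1156, 0.0062])]
3.2667
```

View pics/w1.png

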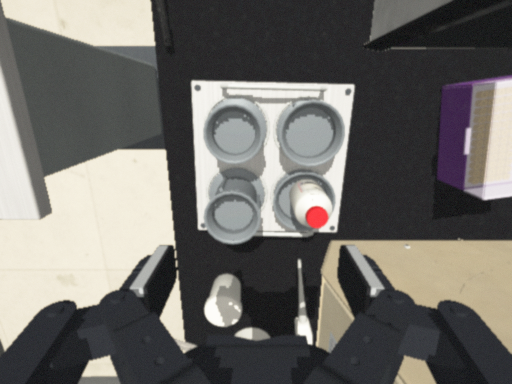

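The wrist view shows the plate at (195–355, 80–238), the tall cup adapter at (233,215), and the large adapter at (310,200) holding the red cap at (317,216). Next I'll refine by fitting the rims and cap to the pixels.

```bash
cat >> h.py <<'E'
def ray(P,u,v,z):
    K=np.array(P["camera_matrix"]);V=np.linalg.inv(np.array(P["view"]))
    d=V[:3,:3]@np.linalg.solve(K,[u,v,1]);c=V[:3,3];return (c+d*(z-c[2])/d[2])
def proj(P,p):
    q=np.array(P["view"])@np.r_[p,1];q=np.array(P["camera_matrix"])@q[:3];return q[:2]/q[2]
E
python3 - <<'E'
from h import *
for c in["wrist","top","side"]:
    P=camera_params(c);im=cv2.imread(f"pics/{'w1' if c=='wrist' else c+'0'}.png").astype(int)
    m=(im[:,:,2]>150)&(im[:,:,1]<70)&(im[:,:,0]<70)
    n,l,st,ce=cv2.connectedComponentsWithStats(m.astype(np.uint8))
    e=proj(P,[.528,-.113,.098]);k=1+np.argmin([np.hypot(*(ce[i]-e)) for i in range(1,n)])
    print(c,e,ce[k],st[k][4],ray(P,*ce[k],.092 if c=='wrist' else .098))
P=camera_params("wrist");im=cv2.imread("pics/w1.png")
im=cv2.resize(im[60:260,170:370],None,fx=3,fy=3)
S={"L":(.526,-.1164,.036,.037),"M":(.526,-.0284,.051,.034),"S":(.438,-.0284,.069,.029),"C":(.438,-.1164,.091,.028)}
cx,cy,a=.4812,-.0723,-.015
for (sx,sy,z,rr) in[(1,-1,.036,.037),(1,1,.051,.034),(-1,1,.069,.029),(-1,-1,.091,.028)]:
    x=cx+.044*(sx*np.cos(a)-sy*np.sin(a));y=cy+.044*(sx*np.sin(a)+sy*np.cos(a));print(x,y)
    for zz,r2 in((z,rr),(z-.02,rr-.005)):
        pts=np.array([proj(P,[x+r2*np.cos(t),y+r2*np.sin(t),zz]) for t in np.linspace(0,6.3,60)])
        cv2.polylines(im,[np.int32((pts-[169.83,59.83])*3)],True,(0,255,0) if zz==z else (0,0,255),1)
sq=[proj(P,[cx+.1*(i*np.cos(a)-j*np.sin(a)),cy+.1*(i*np.sin(a)+j*np.cos(a)),.008]) for i,j in((1,1),(1,-1),(-1,-1),(-1,1))]
cv2.polylines(im,[np.int32((np.array(sq)-[169.83,59.83])*3)],True,(255,0,0),1)
cv2.imwrite("pics/ov1.png",im)
E
```

```text
wrist [318.52209445 222.7705604 ] [315.28959276 216.52488688] 221 [ 0.52541408 -0.10837381  0.092     ]
top [295.6641357  167.91687754] [295.58139535 167.97674419] 43 [ 0.52784879 -0.1127847   0.098     ]
side [265.45731654 190.36243844] [265.85294118 191.61764706] 34 [ 0.52901518 -0.11928641  0.098     ]
0.5245350748425334 -0.11695502534309024
0.5258550253430903 -0.028964925157466632
0.43786492515746667 -0.027644974656909765
0.4365449746569098 -0.11563507484253338
```

View pics/ov1.png

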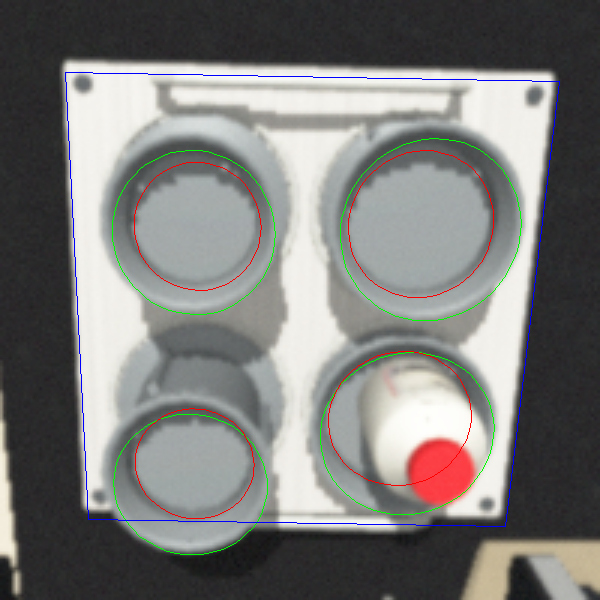

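Request:
{"name": "step_arm", "arguments": {"deltas": [{"ax":0,"ay":0,"az":0,"dx":-0.02,"dy":0.032,"dz":0,"jaw":-0.5},{"ax":0,"ay":0,"az":0,"dx":-0.04,"dy":0.064,"dz":0,"jaw":-0.5},{"ax":0,"ay":0,"az":0,"dx":-0.04,"dy":0.064,"dz":0.03,"jaw":-0.5},{"ax":0,"ay":0,"az":0,"dx":-0.04,"dy":0.064,"dz":0.06,"jaw":-0.5},{"ax":0,"ay":0,"az":0,"dx":-0.04,"dy":0.064,"dz":0.08,"jaw":-0.5},{"ax":0,"ay":0,"az":0,"dx":-0.04,"dy":0.064,"dz":0.08,"jaw":-0.5}]}}

```text
t: 3.77
ee_pos: [0.5223, -0.1071, 0.1724]
eef_rot: [-2.214, -2.221, 0.008]
ft_force: [-0.8, 1.3, 0.6]
width: 0.064
gripper_force: 0.0
```

```bash
python3 - <<'E'
from h import *
s=read_state();print(s["t"],s["ee_pos"],s["width"])
look("wrist",["small_bottle"],"w2")
look("top",["small_bottle"])
look("side",["small_bottle"])
E
```

```text
3.7667 [ 0.52234263 -0.10711686  0.1723601 ] 0.06395080261163534
wrist small_bottle [(0.69, [0.529, -0.1127, 0.0184])]
top small_bottle []
side small_bottle [(0.73, [0.5278, -0.1081, 0.0185]), (0.54, [0.4792, -0.0713, -0.003])]
```

View pics/w2.png

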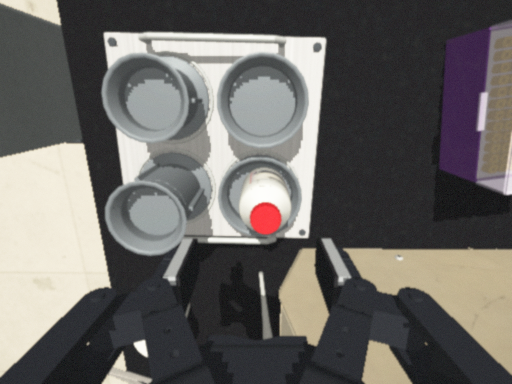

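The bottle, cap at (265,218), sits between the fingers at columns 180–335 and slightly toward +x, which matches the arm still settling. Descending and gripping.

Request:
{"name": "step_arm", "arguments": {"deltas": [{"ax":0,"ay":0,"az":0,"dx":0,"dy":0,"dz":0.03,"jaw":-0.5},{"ax":0,"ay":0,"az":0,"dx":0,"dy":0,"dz":0.06,"jaw":-0.5},{"ax":0,"ay":0,"az":0,"dx":0,"dy":0,"dz":0.09,"jaw":-0.5},{"ax":0,"ay":0,"az":0,"dx":0,"dy":0,"dz":0.109,"jaw":-0.5},{"ax":0,"ay":0,"az":0,"dx":0,"dy":0,"dz":0.109,"jaw":-0.5},{"ax":0,"ay":0,"az":0,"dx":0,"dy":0,"dz":0.109,"jaw":-0.5}]}}

```text
t: 4.57
ee_pos: [0.5254, -0.1093, 0.0677]
eef_rot: [2.22, 2.222, 0.001]
ft_force: [0.1, 0.4, 1.2]
width: 0.0638
gripper_force: 0.0
```

Request:
{"name": "step_arm", "arguments": {"deltas": [{"ax":0,"ay":0,"az":0,"dx":0,"dy":0,"dz":0,"jaw":1},{"ax":0,"ay":0,"az":0,"dx":0,"dy":0,"dz":0,"jaw":1},{"ax":0,"ay":0,"az":0,"dx":0,"dy":0,"dz":0,"jaw":1},{"ax":0,"ay":0,"az":0,"dx":0,"dy":0,"dz":0,"jaw":1}]}}

```text
t: 4.9
ee_pos: [0.5257, -0.1094, 0.0687]
eef_rot: [2.22, 2.221, 0.003]
ft_force: [-0.6, -0.2, 4.2]
width: 0.0421
gripper_force: 60.3
```

Request:
{"name": "step_arm", "arguments": {"deltas": [{"ax":0,"ay":0,"az":0,"dx":0,"dy":0,"dz":-0.015,"jaw":1},{"ax":0,"ay":0,"az":0,"dx":0,"dy":0,"dz":-0.04,"jaw":1},{"ax":0,"ay":0,"az":0,"dx":0,"dy":0,"dz":-0.07,"jaw":1},{"ax":0,"ay":0,"az":0,"dx":0,"dy":0,"dz":-0.095,"jaw":1},{"ax":0,"ay":0,"az":0,"dx":0.02,"dy":-0.02,"dz":-0.1,"jaw":1},{"ax":0,"ay":0,"az":0,"dx":0.042,"dy":-0.042,"dz":-0.1,"jaw":1},{"ax":0,"ay":0,"az":0,"dx":0.064,"dy":-0.065,"dz":-0.1,"jaw":1},{"ax":0,"ay":0,"az":0,"dx":0.085,"dy":-0.089,"dz":-0.1,"jaw":1},{"ax":0,"ay":0,"az":0,"dx":0.085,"dy":-0.089,"dz":-0.1,"jaw":1},{"ax":0,"ay":0,"az":0,"dx":0.085,"dy":-0.089,"dz":-0.1,"jaw":1}]}}

```text
t: 5.73
ee_pos: [0.4345, -0.0229, 0.1677]
eef_rot: [-2.217, -2.224, -0.002]
ft_force: [1.1, 0.0, -1.6]
width: 0.0417
gripper_force: 61.1
```

```bash
python3 - <<'E'
from h import *
s=read_state();print(s["t"],s["ee_pos"],s["width"],s["ft_force"])
look("wrist",["small_bottle","adapter_small","adapter_large","adapter_cup","carrier"],"w3")
look("top",["small_bottle","adapter_small","carrier"])
look("side",["small_bottle","adapter_small"],"s3")
E
```

```text
5.7333 [ 0.43454405 -0.02289014  0.16767768] 0.04167707872384457 [ 1.08856345  0.03900821 -1.64875533]
wrist small_bottle [(0.68, [0.4343, -0.0234, 0.1149])]
wrist adapter_small [(0.85, [0.4351, -0.0266, 0.008])]
wrist adapter_large [(0.9, [0.5252, -0.1152, 0.0063])]
wrist adapter_cup []
wrist carrier [(0.9, [0.4819, -0.0772, -0.0008])]
top small_bottle []
top adapter_small []
top carrier []
side small_bottle [(0.68, [0.4352, -0.0266, 0.1184])]
side adapter_small [(0.57, [0.4349, -0.0302, 0.0119])]
```

View pics/w3.png

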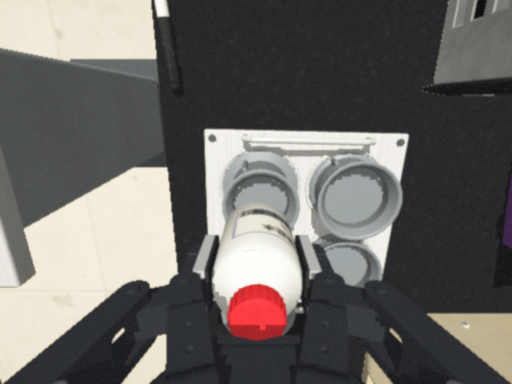

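The small bottle is held upright above its adapter. The rim spans columns 222–299, the plate's far edge runs (205,130)–(408,134), and the cap is at (258,312). I'll check the plate corners by calibration.

```bash
python3 - <<'E'
from h import *
P=camera_params("wrist");im=cv2.imread("pics/w3.png")
for u,v in((205,130),(408,134)): print(ray(P,u,v,.008).round(4))
crop=cv2.resize(im[120:345,190:420],None,fx=2.6,fy=2.6)
def draw(x,y,z,r,c):
    pts=np.array([proj(P,[x+r*np.cos(t),y+r*np.sin(t),z]) for t in np.linspace(0,6.3,60)])
    cv2.polylines(crop,[np.int32((pts-[189.8,119.8])*2.6)],True,c,1)
for (x,y,z,rr) in[(.438,-.0262,.069,.029),(.526,-.0275,.051,.034),(.5245,-.1155,.036,.037)]:
    draw(x,y,z,rr,(0,255,0));draw(x,y,z-.02,rr-.005,(0,0,255))
draw(.4345,-.023,.116+.082,.012,(255,0,0))
cv2.imwrite("pics/ov3.png",crop)
m=(im[:,:,2]>200)&(im[:,:,1]<70);ys,xs=np.nonzero(m);print(xs.mean(),ys.mean(),xs.min(),xs.max())
E
```

```text
[0.3868 0.0272 0.008 ]
[0.5828 0.0234 0.008 ]
256.61314255431904 307.4854266030737 228 285
```

View pics/ov3.png

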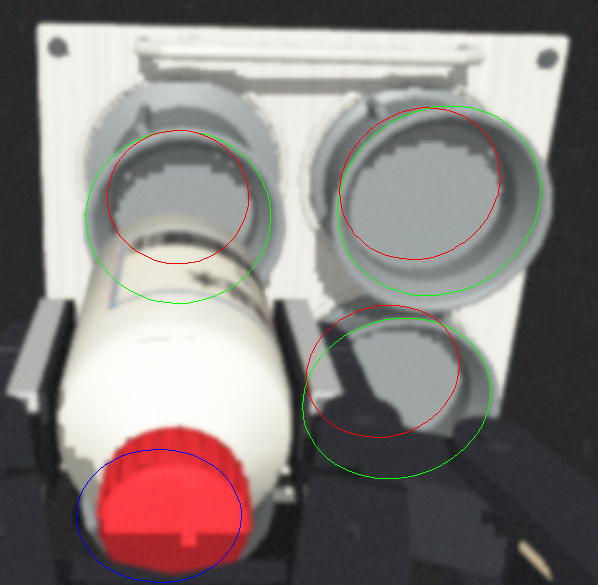

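Request:
{"name": "step_arm", "arguments": {"deltas": [{"ax":0,"ay":0,"az":0,"dx":0,"dy":0,"dz":0.012,"jaw":1},{"ax":0,"ay":0,"az":0,"dx":0,"dy":0,"dz":0.024,"jaw":1},{"ax":0,"ay":0,"az":0,"dx":0,"dy":0,"dz":0.036,"jaw":1},{"ax":0,"ay":0,"az":0,"dx":0,"dy":0,"dz":0.036,"jaw":1},{"ax":0,"ay":0,"az":0,"dx":0,"dy":0,"dz":0.036,"jaw":1}]}}

```text
t: 6.8
ee_pos: [0.4353, -0.0246, 0.1311]
eef_rot: [-2.221, -2.221, 0.002]
ft_force: [0.6, -1.1, -0.8]
width: 0.0415
gripper_force: 61.1
```

Request:
{"name": "step_arm", "arguments": {"deltas": [{"ax":0,"ay":0,"az":0,"dx":-0.002,"dy":0.0015,"dz":0.006,"jaw":1},{"ax":0,"ay":0,"az":0,"dx":-0.002,"dy":0.0015,"dz":0.012,"jaw":1},{"ax":0,"ay":0,"az":0,"dx":-0.002,"dy":0.0015,"dz":0.018,"jaw":1},{"ax":0,"ay":0,"az":0,"dx":-0.002,"dy":0.0015,"dz":0.024,"jaw":1},{"ax":0,"ay":0,"az":0,"dx":-0.002,"dy":0.0015,"dz":0.026,"jaw":1},{"ax":0,"ay":0,"az":0,"dx":-0.002,"dy":0.0015,"dz":0.026,"jaw":1}]}}

```text
t: 7.3
ee_pos: [0.4368, -0.0263, 0.1047]
eef_rot: [-2.221, -2.221, 0.001]
ft_force: [0.1, 0.7, -1.7]
width: 0.0417
gripper_force: 61.1
```

Request:
{"name": "step_arm", "arguments": {"deltas": [{"ax":0,"ay":0,"az":0,"dx":0,"dy":0,"dz":0.002,"jaw":1},{"ax":0,"ay":0,"az":0,"dx":0,"dy":0,"dz":0.004,"jaw":1},{"ax":0,"ay":0,"az":0,"dx":0,"dy":0,"dz":0.004,"jaw":1}]}}

```text
t: 7.55
ee_pos: [0.4373, -0.0264, 0.1017]
eef_rot: [-2.221, -2.221, -0.001]
ft_force: [-1.0, -0.1, 4.7]
width: 0.0416
gripper_force: 61.6
```

Request:
{"name": "step_arm", "arguments": {"deltas": [{"ax":0,"ay":0,"az":0,"dx":0,"dy":0,"dz":0.001,"jaw":1},{"ax":0,"ay":0,"az":0,"dx":0,"dy":0,"dz":0.001,"jaw":1}]}}

```text
t: 7.72
ee_pos: [0.4374, -0.0265, 0.1016]
eef_rot: [-2.221, -2.22, -0.002]
ft_force: [-6.6, 0.5, 23.2]
width: 0.0419
gripper_force: 63.5
```

Request:
{"name": "step_arm", "arguments": {"deltas": [{"ax":0,"ay":0,"az":0,"dx":0,"dy":-0.0005,"dz":-0.001,"jaw":1},{"ax":0,"ay":0,"az":0,"dx":0,"dy":-0.0005,"dz":-0.001,"jaw":-0.4},{"ax":0,"ay":0,"az":0,"dx":0,"dy":-0.0005,"dz":-0.001,"jaw":-0.4},{"ax":0,"ay":0,"az":0,"dx":0,"dy":-0.0005,"dz":-0.001,"jaw":-0.4},{"ax":0,"ay":0,"az":0,"dx":0,"dy":-0.0005,"dz":-0.02,"jaw":-0.4},{"ax":0,"ay":0,"az":0,"dx":0,"dy":-0.0005,"dz":-0.05,"jaw":-0.4},{"ax":0,"ay":0,"az":0,"dx":0,"dy":-0.0005,"dz":-0.08,"jaw":-0.4},{"ax":0,"ay":0,"az":0,"dx":0,"dy":-0.0005,"dz":-0.12,"jaw":-0.4},{"ax":0,"ay":0,"az":0,"dx":0.02,"dy":-0.0005,"dz":-0.14,"jaw":-0.4},{"ax":0,"ay":0,"az":0,"dx":0.055,"dy":-0.0005,"dz":-0.14,"jaw":-0.4},{"ax":0,"ay":0,"az":0,"dx":0.09,"dy":-0.0005,"dz":-0.14,"jaw":-0.4}]}}

```text
t: 8.63
ee_pos: [0.4375, 0.0644, 0.242]
eef_rot: [2.224, 2.218, 0.007]
ft_force: [0.2, 0.3, -0.8]
width: 0.0594
gripper_force: 0.0
```

```bash
python3 - <<'E'
from h import *
s=read_state();print(s["t"],s["ee_pos"],s["width"],s["ft_force"])
look("wrist",["small_bottle","adapter_small","adapter_large","carrier"],"w4")
look("side",["small_bottle","adapter_small","large_bottle"])
E
```

```text
8.6333 [0.4375354  0.06436121 0.24202394] 0.05942091804451345 [ 0.24762558  0.30529112 -0.83824083]
wrist small_bottle [(0.81, [0.4374, -0.0283, 0.0511]), (0.67, [0.5291, -0.0305, 0.0039])]
wrist adapter_small [(0.83, [0.4367, -0.029, 0.0062])]
wrist adapter_large [(0.67, [0.5227, -0.1136, 0.0069])]
wrist carrier [(0.78, [0.4811, -0.0753, -0.0032])]
side small_bottle [(0.71, [0.4375, -0.0268, 0.0559]), (0.51, [0.479, -0.0713, -0.002])]
side adapter_small [(0.45, [0.4357, -0.0281, 0.0132])]
side large_bottle [(0.58, [0.4294, 0.3595, 0.002])]
```

View pics/w4.png

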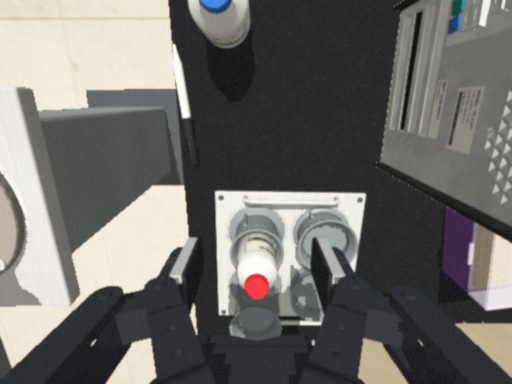

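The small bottle stands in its adapter, cap at (257,286). Next, the large bottle.

Request:
{"name": "step_arm", "arguments": {"deltas": [{"ax":0,"ay":0,"az":0,"dx":0.036,"dy":-0.01,"dz":0,"jaw":-1},{"ax":0,"ay":0,"az":0,"dx":0.072,"dy":-0.02,"dz":0,"jaw":-1},{"ax":0,"ay":0,"az":0,"dx":0.108,"dy":-0.025,"dz":0,"jaw":-1},{"ax":0,"ay":0,"az":0,"dx":0.144,"dy":-0.025,"dz":0,"jaw":-1},{"ax":0,"ay":0,"az":0,"dx":0.18,"dy":-0.025,"dz":0,"jaw":-1},{"ax":0,"ay":0,"az":0,"dx":0.216,"dy":-0.02,"dz":0,"jaw":-1},{"ax":0,"ay":0,"az":0,"dx":0.252,"dy":-0.012,"dz":0,"jaw":-1},{"ax":0,"ay":0,"az":0,"dx":0.28,"dy":-0.008,"dz":0,"jaw":-1},{"ax":0,"ay":0,"az":0,"dx":0.294,"dy":-0.008,"dz":0,"jaw":-1},{"ax":0,"ay":0,"az":0,"dx":0.294,"dy":-0.008,"dz":0,"jaw":-1},{"ax":0,"ay":0,"az":0,"dx":0.294,"dy":-0.008,"dz":0,"jaw":-1}]}}

```text
t: 10.0
ee_pos: [0.4287, 0.3566, 0.2398]
eef_rot: [2.221, 2.221, -0.002]
ft_force: [0.0, -0.8, 0.5]
width: 0.0855
gripper_force: 0.0
```

```bash
python3 - <<'E'
from h import *
s=read_state();print(s["t"],s["ee_pos"],s["eef_rot"],s["width"],s["joint_pos"].round(2))
look("wrist",["large_bottle","medium_bottle"],"w5")
E
```

```text
10.0 [0.42867248 0.35659504 0.23980939] [ 2.22109128  2.2205359  -0.00230903] 0.08554732525641441 [-1.2   0.32  0.49  1.88 -0.18  0.98 -0.63]
wrist large_bottle [(0.74, [0.4306, 0.3569, -0.0034])]
wrist medium_bottle [(0.68, [0.4071, 0.227, -0.0029])]
```

View pics/w5.png

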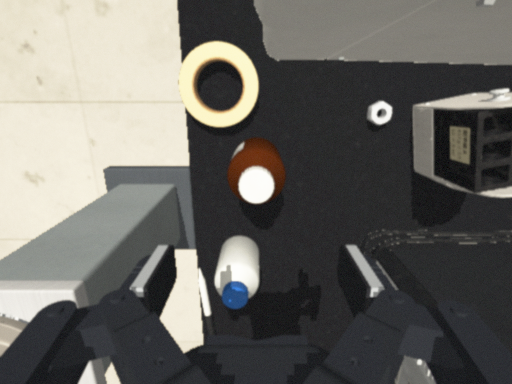

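The amber bottle, cap at (256,185), lies on the fingers' mid‑line at column 258, and all three estimates agree at (0.430, 0.358).

Request:
{"name": "step_arm", "arguments": {"deltas": [{"ax":0,"ay":0,"az":0,"dx":0.001,"dy":0.001,"dz":0.035,"jaw":-1},{"ax":0,"ay":0,"az":0,"dx":0.001,"dy":0.001,"dz":0.07,"jaw":-1},{"ax":0,"ay":0,"az":0,"dx":0.001,"dy":0.001,"dz":0.105,"jaw":-1},{"ax":0,"ay":0,"az":0,"dx":0.001,"dy":0.001,"dz":0.135,"jaw":-1},{"ax":0,"ay":0,"az":0,"dx":0.001,"dy":0.001,"dz":0.155,"jaw":-1},{"ax":0,"ay":0,"az":0,"dx":0.001,"dy":0.001,"dz":0.168,"jaw":-1},{"ax":0,"ay":0,"az":0,"dx":0.001,"dy":0.001,"dz":0.168,"jaw":-1},{"ax":0,"ay":0,"az":0,"dx":0.001,"dy":0.001,"dz":0.168,"jaw":-1}]}}

```text
t: 10.82
ee_pos: [0.43, 0.3579, 0.0727]
eef_rot: [2.222, 2.22, -0.0]
ft_force: [0.6, 0.7, -0.1]
width: 0.0854
gripper_force: 0.0
```

Request:
{"name": "step_arm", "arguments": {"deltas": [{"ax":0,"ay":0,"az":0,"dx":0,"dy":0,"dz":0.001,"jaw":1},{"ax":0,"ay":0,"az":0,"dx":0,"dy":0,"dz":0.001,"jaw":1},{"ax":0,"ay":0,"az":0,"dx":0,"dy":0,"dz":0.001,"jaw":1},{"ax":0,"ay":0,"az":0,"dx":0,"dy":0,"dz":0.001,"jaw":1},{"ax":0,"ay":0,"az":0,"dx":0,"dy":0,"dz":0.001,"jaw":1}]}}

```text
t: 11.23
ee_pos: [0.4298, 0.3594, 0.0732]
eef_rot: [-2.22, -2.221, -0.003]
ft_force: [-3.2, -0.7, 9.2]
width: 0.0582
gripper_force: 62.5
```

Request:
{"name": "step_arm", "arguments": {"deltas": [{"ax":0,"ay":0,"az":0,"dx":0,"dy":0,"dz":-0.015,"jaw":1},{"ax":0,"ay":0,"az":0,"dx":0,"dy":0,"dz":-0.045,"jaw":1},{"ax":0,"ay":0,"az":0,"dx":0,"dy":0,"dz":-0.08,"jaw":1},{"ax":0,"ay":0,"az":0,"dx":0,"dy":0,"dz":-0.115,"jaw":1},{"ax":0,"ay":0,"az":0,"dx":-0.01,"dy":-0.005,"dz":-0.145,"jaw":1},{"ax":0,"ay":0,"az":0,"dx":-0.035,"dy":-0.01,"dz":-0.165,"jaw":1},{"ax":0,"ay":0,"az":0,"dx":-0.07,"dy":-0.015,"dz":-0.165,"jaw":1},{"ax":0,"ay":0,"az":0,"dx":-0.105,"dy":-0.015,"dz":-0.165,"jaw":1},{"ax":0,"ay":0,"az":0,"dx":-0.14,"dy":-0.015,"dz":-0.165,"jaw":1},{"ax":0,"ay":0,"az":0,"dx":-0.175,"dy":-0.015,"dz":-0.165,"jaw":1},{"ax":0,"ay":0,"az":0,"dx":-0.21,"dy":-0.01,"dz":-0.165,"jaw":1},{"ax":0,"ay":0,"az":0,"dx":-0.245,"dy":0,"dz":-0.165,"jaw":1}]}}

```text
t: 12.23
ee_pos: [0.4282, 0.1119, 0.2366]
eef_rot: [-2.219, -2.221, -0.001]
ft_force: [1.3, 0.2, -3.4]
width: 0.058
gripper_force: 65.7
```

Request:
{"name": "step_arm", "arguments": {"deltas": [{"ax":0,"ay":0,"az":0,"dx":-0.035,"dy":0.01,"dz":0,"jaw":1},{"ax":0,"ay":0,"az":0,"dx":-0.07,"dy":0.025,"dz":0,"jaw":1},{"ax":0,"ay":0,"az":0,"dx":-0.105,"dy":0.045,"dz":0,"jaw":1},{"ax":0,"ay":0,"az":0,"dx":-0.135,"dy":0.065,"dz":0,"jaw":1},{"ax":0,"ay":0,"az":0,"dx":-0.165,"dy":0.08,"dz":0,"jaw":1},{"ax":0,"ay":0,"az":0,"dx":-0.195,"dy":0.092,"dz":0,"jaw":1},{"ax":0,"ay":0,"az":0,"dx":-0.22,"dy":0.095,"dz":0,"jaw":1},{"ax":0,"ay":0,"az":0,"dx":-0.229,"dy":0.095,"dz":0,"jaw":1},{"ax":0,"ay":0,"az":0,"dx":-0.229,"dy":0.095,"dz":0,"jaw":1},{"ax":0,"ay":0,"az":0,"dx":-0.229,"dy":0.095,"dz":0,"jaw":1}]}}

```text
t: 13.07
ee_pos: [0.5241, -0.115, 0.2364]
eef_rot: [-2.222, -2.22, -0.001]
ft_force: [-0.1, 1.3, -3.2]
width: 0.058
gripper_force: 65.8
```

```bash
python3 - <<'E'
from h import *
s=read_state();print(s["t"],s["ee_pos"],s["eef_rot"],s["width"],s["ft_force"])
look("wrist",["large_bottle","adapter_large"],"w6")
look("side",["large_bottle","adapter_large"])
look("top",["large_bottle","adapter_large"])
E
```

```text
13.0667 [ 0.52413899 -0.11503954  0.23636915] [-2.22161338e+00 -2.22000561e+00 -8.39674982e-04] 0.05795580321526488 [-0.11605423  1.31476875 -3.16783937]
wrist large_bottle [(0.58, [0.5233, -0.1116, 0.1609])]
wrist adapter_large [(0.94, [0.5265, -0.1177, 0.0052])]
side large_bottle [(0.7, [0.5225, -0.1116, 0.1627])]
side adapter_large [(0.62, [0.5245, -0.118, 0.006]), (0.35, [0.4332, -0.1171, 0.0119])]
top large_bottle []
top adapter_large []
```

View pics/w6.png

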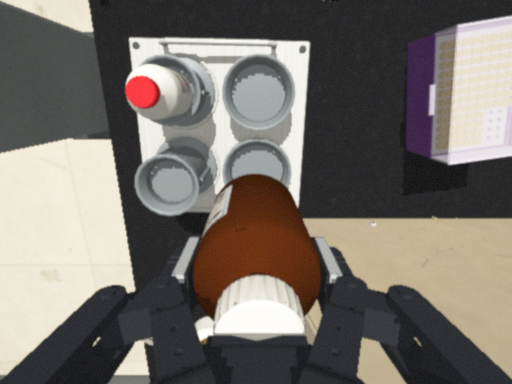

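The bottle is held upright (cap (259,300)), lined up with the large adapter at (257,165). Descending.

Request:
{"name": "step_arm", "arguments": {"deltas": [{"ax":0,"ay":0,"az":0,"dx":-0.0025,"dy":0.001,"dz":0.025,"jaw":1},{"ax":0,"ay":0,"az":0,"dx":-0.0025,"dy":0.001,"dz":0.05,"jaw":1},{"ax":0,"ay":0,"az":0,"dx":-0.0025,"dy":0.001,"dz":0.08,"jaw":1},{"ax":0,"ay":0,"az":0,"dx":-0.0025,"dy":0.001,"dz":0.105,"jaw":1},{"ax":0,"ay":0,"az":0,"dx":-0.0025,"dy":0.001,"dz":0.12,"jaw":1},{"ax":0,"ay":0,"az":0,"dx":-0.0025,"dy":0.001,"dz":0.127,"jaw":1},{"ax":0,"ay":0,"az":0,"dx":-0.0025,"dy":0.001,"dz":0.133,"jaw":1},{"ax":0,"ay":0,"az":0,"dx":-0.0025,"dy":0.001,"dz":0.139,"jaw":1},{"ax":0,"ay":0,"az":0,"dx":-0.0025,"dy":0.001,"dz":0.143,"jaw":1},{"ax":0,"ay":0,"az":0,"dx":-0.0025,"dy":0.001,"dz":0.143,"jaw":1}]}}

```text
t: 14.35
ee_pos: [0.5258, -0.1178, 0.0933]
eef_rot: [2.221, 2.222, 0.0]
ft_force: [-0.4, 0.7, -3.0]
width: 0.0577
gripper_force: 65.8
```

Request:
{"name": "step_arm", "arguments": {"deltas": [{"ax":0,"ay":0,"az":0,"dx":0,"dy":-0.0005,"dz":0.002,"jaw":1},{"ax":0,"ay":0,"az":0,"dx":0,"dy":-0.0005,"dz":0.004,"jaw":1},{"ax":0,"ay":0,"az":0,"dx":0,"dy":-0.0005,"dz":0.005,"jaw":1},{"ax":0,"ay":0,"az":0,"dx":0,"dy":-0.0005,"dz":0.005,"jaw":1}]}}

```text
t: 14.68
ee_pos: [0.5256, -0.118, 0.0893]
eef_rot: [2.221, 2.221, 0.002]
ft_force: [-2.2, 0.6, 5.4]
width: 0.0579
gripper_force: 66.6
```

Request:
{"name": "step_arm", "arguments": {"deltas": [{"ax":0,"ay":0,"az":0,"dx":0,"dy":0,"dz":0.001,"jaw":1},{"ax":0,"ay":0,"az":0,"dx":0,"dy":0,"dz":0,"jaw":1},{"ax":0,"ay":0,"az":0,"dx":0,"dy":0,"dz":0,"jaw":-0.6},{"ax":0,"ay":0,"az":0,"dx":0,"dy":0,"dz":0,"jaw":-0.6},{"ax":0,"ay":0,"az":0,"dx":0,"dy":0,"dz":0,"jaw":-0.6},{"ax":0,"ay":0,"az":0,"dx":0,"dy":0,"dz":-0.015,"jaw":-0.6},{"ax":0,"ay":0,"az":0,"dx":0,"dy":0,"dz":-0.045,"jaw":-0.6},{"ax":0,"ay":0,"az":0,"dx":0,"dy":0,"dz":-0.08,"jaw":-0.6},{"ax":0,"ay":0,"az":0,"dx":0,"dy":0,"dz":-0.115,"jaw":-0.6},{"ax":0,"ay":0,"az":0,"dx":0.02,"dy":-0.01,"dz":-0.145,"jaw":-0.6},{"ax":0,"ay":0,"az":0,"dx":0.05,"dy":-0.03,"dz":-0.15,"jaw":-0.6},{"ax":0,"ay":0,"az":0,"dx":0.08,"dy":-0.05,"dz":-0.15,"jaw":-0.6}]}}

```text
t: 15.68
ee_pos: [0.4764, -0.038, 0.2405]
eef_rot: [2.222, 2.217, 0.006]
ft_force: [-0.1, 0.8, -0.5]
width: 0.0682
gripper_force: 0.0
```

```bash
python3 - <<'E'
from h import *
s=read_state();print(s["t"],s["ee_pos"],s["width"],s["ft_force"])
look("wrist",["large_bottle","small_bottle","adapter_medium"],"w7")
look("side",["large_bottle","small_bottle","medium_bottle"])
E
```

```text
15.6833 [ 0.47642839 -0.03799885  0.24048232] 0.06816286183396522 [-0.0591676   0.81493625 -0.45807716]
wrist large_bottle [(0.84, [0.5246, -0.1188, 0.0129])]
wrist small_bottle [(0.7, [0.4351, -0.0263, 0.0498]), (0.55, [0.4814, -0.075, -0.0022])]
wrist adapter_medium [(0.9, [0.5279, -0.0305, 0.0051])]
side large_bottle [(0.83, [0.5251, -0.1168, 0.0165])]
side small_bottle [(0.55, [0.4402, -0.0281, 0.0521])]
side medium_bottle [(0.7, [0.4061, 0.2285, -0.0001]), (0.42, [0.5268, -0.0285, 0.0072])]
```

View pics/w7.png

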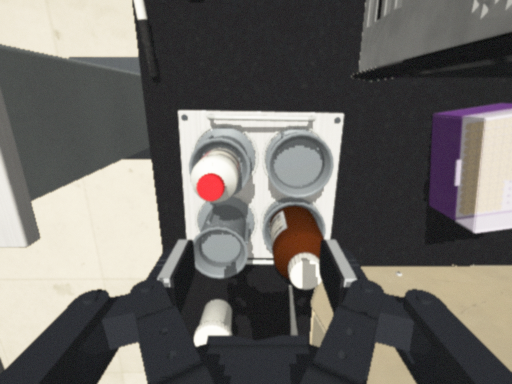

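The large bottle is seated, cap at (303,270); the medium adapter is empty at (300,160). Going for the medium bottle.

Request:
{"name": "step_arm", "arguments": {"deltas": [{"ax":0,"ay":0,"az":0,"dx":0.036,"dy":-0.01,"dz":0,"jaw":-1},{"ax":0,"ay":0,"az":0,"dx":0.072,"dy":-0.02,"dz":0,"jaw":-1},{"ax":0,"ay":0,"az":0,"dx":0.108,"dy":-0.03,"dz":0,"jaw":-1},{"ax":0,"ay":0,"az":0,"dx":0.144,"dy":-0.042,"dz":0,"jaw":-1},{"ax":0,"ay":0,"az":0,"dx":0.18,"dy":-0.055,"dz":0,"jaw":-1},{"ax":0,"ay":0,"az":0,"dx":0.216,"dy":-0.066,"dz":0,"jaw":-1},{"ax":0,"ay":0,"az":0,"dx":0.25,"dy":-0.071,"dz":0,"jaw":-1},{"ax":0,"ay":0,"az":0,"dx":0.265,"dy":-0.071,"dz":0.02,"jaw":-1},{"ax":0,"ay":0,"az":0,"dx":0.265,"dy":-0.071,"dz":0.05,"jaw":-1},{"ax":0,"ay":0,"az":0,"dx":0.265,"dy":-0.071,"dz":0.08,"jaw":-1},{"ax":0,"ay":0,"az":0,"dx":0.265,"dy":-0.071,"dz":0.08,"jaw":-1},{"ax":0,"ay":0,"az":0,"dx":0.265,"dy":-0.071,"dz":0.08,"jaw":-1}]}}

```text
t: 17.08
ee_pos: [0.4041, 0.2256, 0.1575]
eef_rot: [2.223, 2.218, -0.006]
ft_force: [-0.1, -0.2, 1.4]
width: 0.0855
gripper_force: 0.0
```

```bash
python3 - <<'E'
from h import *
s=read_state();print(s["t"],s["ee_pos"],s["width"])
look("wrist",["medium_bottle"]);look("side",["medium_bottle"]);look("top",["medium_bottle"])
E
```

```text
17.0833 [0.40409605 0.22557693 0.15747899] 0.08545672694150638
wrist medium_bottle [(0.63, [0.4068, 0.2296, -0.0038])]
side medium_bottle [(0.77, [0.405, 0.2282, -0.0024])]
top medium_bottle [(0.7, [0.405, 0.2272, 0.003])]
```

Request:
{"name": "step_arm", "arguments": {"deltas": [{"ax":0,"ay":0,"az":0,"dx":0.0015,"dy":0.001,"dz":0.03,"jaw":-1},{"ax":0,"ay":0,"az":0,"dx":0.0015,"dy":0.001,"dz":0.06,"jaw":-1},{"ax":0,"ay":0,"az":0,"dx":0.0015,"dy":0.001,"dz":0.085,"jaw":-1},{"ax":0,"ay":0,"az":0,"dx":0.0015,"dy":0.001,"dz":0.097,"jaw":-1},{"ax":0,"ay":0,"az":0,"dx":0.0015,"dy":0.001,"dz":0.097,"jaw":-1},{"ax":0,"ay":0,"az":0,"dx":0.0015,"dy":0.001,"dz":0.097,"jaw":-1},{"ax":0,"ay":0,"az":0,"dx":0.0015,"dy":0.001,"dz":0.097,"jaw":1},{"ax":0,"ay":0,"az":0,"dx":0.0015,"dy":0.001,"dz":0.097,"jaw":1},{"ax":0,"ay":0,"az":0,"dx":0.0015,"dy":0.001,"dz":0.097,"jaw":1},{"ax":0,"ay":0,"az":0,"dx":0.0015,"dy":0.001,"dz":0.097,"jaw":1},{"ax":0,"ay":0,"az":0,"dx":0.0015,"dy":0.001,"dz":0.097,"jaw":1}]}}

```text
t: 18.3
ee_pos: [0.4056, 0.2293, 0.0628]
eef_rot: [-2.22, -2.221, -0.003]
ft_force: [-2.8, -1.6, 11.6]
width: 0.0517
gripper_force: 60.9
```

Request:
{"name": "step_arm", "arguments": {"deltas": [{"ax":0,"ay":0,"az":0,"dx":0,"dy":0,"dz":-0.015,"jaw":1},{"ax":0,"ay":0,"az":0,"dx":0,"dy":0,"dz":-0.045,"jaw":1},{"ax":0,"ay":0,"az":0,"dx":0,"dy":0,"dz":-0.08,"jaw":1},{"ax":0,"ay":0,"az":0,"dx":0,"dy":0,"dz":-0.115,"jaw":1},{"ax":0,"ay":0,"az":0,"dx":-0.015,"dy":0,"dz":-0.145,"jaw":1},{"ax":0,"ay":0,"az":0,"dx":-0.045,"dy":0.005,"dz":-0.155,"jaw":1},{"ax":0,"ay":0,"az":0,"dx":-0.08,"dy":0.015,"dz":-0.155,"jaw":1},{"ax":0,"ay":0,"az":0,"dx":-0.115,"dy":0.03,"dz":-0.155,"jaw":1},{"ax":0,"ay":0,"az":0,"dx":-0.145,"dy":0.05,"dz":-0.155,"jaw":1},{"ax":0,"ay":0,"az":0,"dx":-0.175,"dy":0.07,"dz":-0.155,"jaw":1},{"ax":0,"ay":0,"az":0,"dx":-0.205,"dy":0.09,"dz":-0.155,"jaw":1},{"ax":0,"ay":0,"az":0,"dx":-0.235,"dy":0.11,"dz":-0.155,"jaw":1}]}}

```text
t: 19.3
ee_pos: [0.5155, -0.0077, 0.2168]
eef_rot: [-2.22, -2.222, -0.002]
ft_force: [0.9, 0.7, -1.6]
width: 0.0519
gripper_force: 63.8
```

Request:
{"name": "step_arm", "arguments": {"deltas": [{"ax":0,"ay":0,"az":0,"dx":-0.015,"dy":0.008,"dz":0,"jaw":1},{"ax":0,"ay":0,"az":0,"dx":-0.023,"dy":0.0105,"dz":0,"jaw":1},{"ax":0,"ay":0,"az":0,"dx":-0.023,"dy":0.0105,"dz":0,"jaw":1},{"ax":0,"ay":0,"az":0,"dx":-0.023,"dy":0.0105,"dz":0,"jaw":1}]}}

```text
t: 19.63
ee_pos: [0.5249, -0.0287, 0.2162]
eef_rot: [-2.221, -2.221, 0.0]
ft_force: [0.1, 0.2, -2.4]
width: 0.0516
gripper_force: 63.8
```

```bash
python3 - <<'E'
from h import *
s=read_state();print(s["t"],s["ee_pos"],s["width"],s["ft_force"])
for k in range(2):
  look("wrist",["medium_bottle","adapter_medium"],"w8")
  look("side",["medium_bottle","adapter_medium"],"s8")
E
```

```text
19.6333 [ 0.52486356 -0.02870518  0.2162066 ] 0.05161424694970473 [ 0.13539197  0.20115964 -2.37338146]
wrist medium_bottle [(0.94, [0.5238, -0.0299, 0.1496])]
wrist adapter_medium [(0.59, [0.5288, -0.0336, 0.0044])]
side medium_bottle [(0.94, [0.5263, -0.0296, 0.1519]), (0.61, [0.5289, -0.0273, 0.0058])]
side adapter_medium []
wrist medium_bottle [(0.91, [0.5285, -0.0317, 0.1527]), (0.37, [0.5263, -0.0308, 0.0045])]
wrist adapter_medium [(0.57, [0.525, -0.0314, 0.0087]), (0.22, [0.4365, -0.0259, 0.0504])]
side medium_bottle [(0.69, [0.5269, -0.0324, 0.1527]), (0.63, [0.5241, -0.1174, 0.0165])]
side adapter_medium [(0.65, [0.4156, -0.2685, 0.0004]), (0.39, [0.5236, -0.0246, 0.0074])]
```

View pics/w8.png

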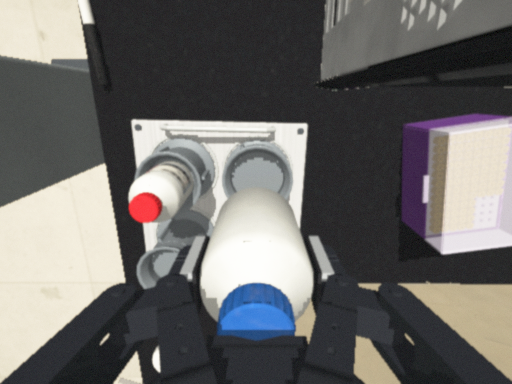

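The medium bottle (blue cap (258,310)) hangs over its adapter at (257,170). Descending.

Request:
{"name": "step_arm", "arguments": {"deltas": [{"ax":0,"ay":0,"az":0,"dx":0,"dy":0.0005,"dz":0.025,"jaw":1},{"ax":0,"ay":0,"az":0,"dx":0,"dy":0.0005,"dz":0.05,"jaw":1},{"ax":0,"ay":0,"az":0,"dx":0,"dy":0.0005,"dz":0.075,"jaw":1},{"ax":0,"ay":0,"az":0,"dx":0,"dy":0.0005,"dz":0.093,"jaw":1},{"ax":0,"ay":0,"az":0,"dx":0,"dy":0.0005,"dz":0.1,"jaw":1},{"ax":0,"ay":0,"az":0,"dx":0,"dy":0.0005,"dz":0.106,"jaw":1},{"ax":0,"ay":0,"az":0,"dx":0,"dy":0.0005,"dz":0.112,"jaw":1},{"ax":0,"ay":0,"az":0,"dx":0,"dy":0.0005,"dz":0.118,"jaw":1},{"ax":0,"ay":0,"az":0,"dx":0,"dy":0.0005,"dz":0.119,"jaw":1},{"ax":0,"ay":0,"az":0,"dx":0,"dy":0.0005,"dz":0.119,"jaw":1}]}}

```text
t: 21.07
ee_pos: [0.5263, -0.0293, 0.0975]
eef_rot: [2.221, 2.222, 0.001]
ft_force: [0.0, -0.2, -2.3]
width: 0.0519
gripper_force: 63.8
```

Request:
{"name": "step_arm", "arguments": {"deltas": [{"ax":0,"ay":0,"az":0,"dx":0,"dy":0,"dz":0.002,"jaw":1},{"ax":0,"ay":0,"az":0,"dx":0,"dy":0,"dz":0.004,"jaw":1},{"ax":0,"ay":0,"az":0,"dx":0,"dy":0,"dz":0.0045,"jaw":1},{"ax":0,"ay":0,"az":0,"dx":0,"dy":0,"dz":0.0045,"jaw":1}]}}

```text
t: 21.4
ee_pos: [0.5266, -0.0293, 0.0938]
eef_rot: [2.221, 2.221, 0.002]
ft_force: [-3.6, 0.7, 8.0]
width: 0.052
gripper_force: 64.9
```

Request:
{"name": "step_arm", "arguments": {"deltas": [{"ax":0,"ay":0,"az":0,"dx":0,"dy":0,"dz":0.001,"jaw":1},{"ax":0,"ay":0,"az":0,"dx":0,"dy":0,"dz":0,"jaw":1},{"ax":0,"ay":0,"az":0,"dx":0,"dy":0,"dz":0,"jaw":-0.5},{"ax":0,"ay":0,"az":0,"dx":0,"dy":0,"dz":0,"jaw":-0.5},{"ax":0,"ay":0,"az":0,"dx":0,"dy":0,"dz":0,"jaw":-0.5},{"ax":0,"ay":0,"az":0,"dx":0,"dy":0,"dz":-0.015,"jaw":-0.5},{"ax":0,"ay":0,"az":0,"dx":0,"dy":0,"dz":-0.045,"jaw":-0.5},{"ax":0,"ay":0,"az":0,"dx":0,"dy":0,"dz":-0.08,"jaw":-0.5},{"ax":0,"ay":0,"az":0,"dx":0,"dy":0,"dz":-0.115,"jaw":-0.5},{"ax":0,"ay":0,"az":0,"dx":-0.01,"dy":-0.015,"dz":-0.14,"jaw":-0.5},{"ax":0,"ay":0,"az":0,"dx":-0.03,"dy":-0.04,"dz":-0.15,"jaw":-0.5},{"ax":0,"ay":0,"az":0,"dx":-0.055,"dy":-0.065,"dz":-0.15,"jaw":-0.5}]}}

```text
t: 22.4
ee_pos: [0.4626, -0.084, 0.245]
eef_rot: [2.215, 2.223, 0.006]
ft_force: [-0.2, -1.0, -0.4]
width: 0.064
gripper_force: 0.0
```

Request:
{"name": "step_arm", "arguments": {"deltas": [{"ax":0,"ay":0,"az":0,"dx":-0.03,"dy":-0.015,"dz":0,"jaw":-0.8},{"ax":0,"ay":0,"az":0,"dx":-0.06,"dy":-0.03,"dz":0,"jaw":-0.8},{"ax":0,"ay":0,"az":0,"dx":-0.095,"dy":-0.04,"dz":0,"jaw":-0.8},{"ax":0,"ay":0,"az":0,"dx":-0.13,"dy":-0.045,"dz":0,"jaw":-0.8},{"ax":0,"ay":0,"az":0,"dx":-0.16,"dy":-0.045,"dz":0,"jaw":-0.8},{"ax":0,"ay":0,"az":0,"dx":-0.184,"dy":-0.045,"dz":0,"jaw":-0.8},{"ax":0,"ay":0,"az":0,"dx":-0.184,"dy":-0.045,"dz":0.03,"jaw":-0.8},{"ax":0,"ay":0,"az":0,"dx":-0.184,"dy":-0.045,"dz":0.06,"jaw":-0.8},{"ax":0,"ay":0,"az":0,"dx":-0.184,"dy":-0.045,"dz":0.09,"jaw":-0.8},{"ax":0,"ay":0,"az":0,"dx":-0.184,"dy":-0.045,"dz":0.09,"jaw":-0.8},{"ax":0,"ay":0,"az":0,"dx":-0.184,"dy":-0.045,"dz":0.09,"jaw":-0.8}]}}

```text
t: 23.32
ee_pos: [0.4151, -0.2683, 0.1522]
eef_rot: [-2.22, -2.219, 0.003]
ft_force: [0.0, 0.1, 0.5]
width: 0.077
gripper_force: 0.0
```

```bash
python3 - <<'E'
from h import *
s=read_state();print(s["t"],s["ee_pos"],s["width"],s["joint_pos"].round(2))
look("wrist",["cup"],"w9");look("side",["cup","medium_bottle","small_bottle","large_bottle"]);look("top",["cup","medium_bottle"])
E
```

```text
23.3167 [ 0.41514488 -0.26827543  0.15215882] 0.07704794839568624 [-0.18  0.41  0.79  2.11 -0.41  0.78  0.87]
wrist cup [(0.82, [0.4179, -0.2706, -0.0015])]
side cup [(0.88, [0.4175, -0.2663, 0.0004])]
side medium_bottle [(0.78, [0.5281, -0.0307, 0.0259])]
side small_bottle [(0.46, [0.4366, -0.0305, 0.0554])]
side large_bottle [(0.57, [0.5256, -0.1184, 0.0132])]
top cup [(0.48, [0.4181, -0.2697, 0.0021])]
top medium_bottle [(0.61, [0.5235, -0.0271, 0.0344])]
```

View pics/w9.png

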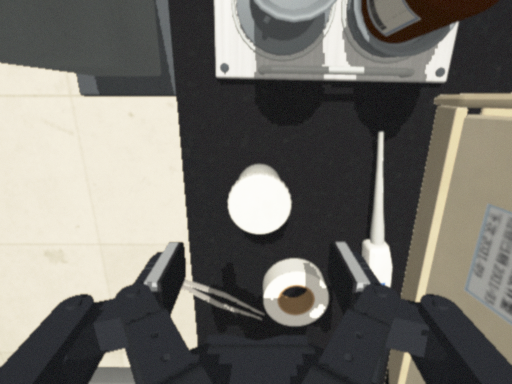

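The cup's lid is at (260,200), about on the finger mid‑line (column 258); the estimates agree at (0.4175, −0.269).

Request:
{"name": "step_arm", "arguments": {"deltas": [{"ax":0,"ay":0,"az":0,"dx":-0.001,"dy":0.002,"dz":0.03,"jaw":-0.8},{"ax":0,"ay":0,"az":0,"dx":-0.001,"dy":0.002,"dz":0.06,"jaw":-0.8},{"ax":0,"ay":0,"az":0,"dx":-0.001,"dy":0.002,"dz":0.082,"jaw":-0.8},{"ax":0,"ay":0,"az":0,"dx":-0.001,"dy":0.002,"dz":0.092,"jaw":-0.8},{"ax":0,"ay":0,"az":0,"dx":-0.001,"dy":0.002,"dz":0.092,"jaw":-0.8},{"ax":0,"ay":0,"az":0,"dx":-0.001,"dy":0.002,"dz":0.092,"jaw":-0.8},{"ax":0,"ay":0,"az":0,"dx":-0.001,"dy":0.002,"dz":0.092,"jaw":1},{"ax":0,"ay":0,"az":0,"dx":-0.001,"dy":0.002,"dz":0.092,"jaw":1},{"ax":0,"ay":0,"az":0,"dx":-0.001,"dy":0.002,"dz":0.092,"jaw":1},{"ax":0,"ay":0,"az":0,"dx":-0.001,"dy":0.002,"dz":0.092,"jaw":1},{"ax":0,"ay":0,"az":0,"dx":-0.001,"dy":0.002,"dz":0.092,"jaw":1}]}}

```text
t: 24.73
ee_pos: [0.419, -0.27, 0.0624]
eef_rot: [2.22, 2.22, 0.002]
ft_force: [-2.0, 1.3, 7.5]
width: 0.0487
gripper_force: 60.4
```

Request:
{"name": "step_arm", "arguments": {"deltas": [{"ax":0,"ay":0,"az":0,"dx":0,"dy":0,"dz":-0.015,"jaw":1},{"ax":0,"ay":0,"az":0,"dx":0,"dy":0,"dz":-0.045,"jaw":1},{"ax":0,"ay":0,"az":0,"dx":0,"dy":0,"dz":-0.08,"jaw":1},{"ax":0,"ay":0,"az":0,"dx":0,"dy":0,"dz":-0.115,"jaw":1},{"ax":0,"ay":0,"az":0,"dx":0.015,"dy":0,"dz":-0.14,"jaw":1},{"ax":0,"ay":0,"az":0,"dx":0.045,"dy":0.004,"dz":-0.15,"jaw":1},{"ax":0,"ay":0,"az":0,"dx":0.08,"dy":0.009,"dz":-0.15,"jaw":1},{"ax":0,"ay":0,"az":0,"dx":0.115,"dy":0.014,"dz":-0.15,"jaw":1},{"ax":0,"ay":0,"az":0,"dx":0.143,"dy":0.017,"dz":-0.15,"jaw":1},{"ax":0,"ay":0,"az":0,"dx":0.1545,"dy":0.017,"dz":-0.15,"jaw":1},{"ax":0,"ay":0,"az":0,"dx":0.1545,"dy":0.017,"dz":-0.15,"jaw":1},{"ax":0,"ay":0,"az":0,"dx":0.1545,"dy":0.017,"dz":-0.15,"jaw":1}]}}

```text
t: 25.73
ee_pos: [0.4353, -0.1145, 0.2113]
eef_rot: [2.219, 2.223, 0.002]
ft_force: [-0.3, -0.7, 1.1]
width: 0.0489
gripper_force: 62.0
```

```bash
python3 - <<'E'
from h import *
s=read_state();print(s["t"],s["ee_pos"],s["width"],s["ft_force"])
for k in range(2):
  look("wrist",["cup","adapter_cup"],"w10")
  look("side",["cup","adapter_cup"],"s10")
a=cv2.imread("pics/w10.png");b=cv2.imread("pics/s10.png")
b=cv2.resize(b[110:270,190:320],None,fx=2.4,fy=2.4)
cv2.imwrite("pics/c10.png",np.hstack([a[:, 100:420],b[:384,:312]]))
E
```

```text
25.7333 [ 0.43529604 -0.11446723  0.21132552] 0.04885819073592959 [-0.29505583 -0.70655818  1.11214612]
wrist cup [(0.6, [0.4313, -0.1141, 0.1483])]
wrist adapter_cup [(0.64, [0.4394, -0.111, 0.0092]), (0.45, [0.5232, -0.1176, 0.0118])]
side cup [(0.92, [0.4288, -0.1105, 0.1497])]
side adapter_cup [(0.89, [0.4326, -0.115, 0.0127])]
wrist cup [(0.97, [0.433, -0.1162, 0.1489])]
wrist adapter_cup [(0.78, [0.4397, -0.1176, 0.0094])]
side cup [(0.84, [0.4278, -0.1136, 0.1485]), (0.33, [0.5263, -0.115, 0.0033])]
side adapter_cup [(0.91, [0.4318, -0.114, 0.0159]), (0.17, [0.4395, -0.0292, 0.0506])]
```

View pics/c10.png

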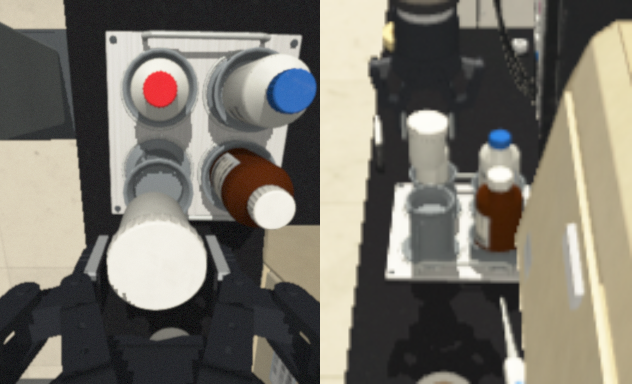

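```bash
python3 - <<'E'
from h import *
for c in("wrist","side"):
    P=camera_params(c);get_image(c);m=nets.cut_out(c,"cup")[0]["pixels"].astype(np.uint8)
    ys,xs=np.nonzero(m)
    print(c,[(int(y),int(xs[ys==y].min()),int(xs[ys==y].max())) for y in range(ys.min(),ys.max()+1,4 if c=="wrist" else 2)])
    for z in(.149,.199,.209): print(z,[proj(P,[.4353+d,-.1145,z]).round(1).tolist() for d in(-.0235,0,.0235)])
    if c=="wrist": a=m
print(read_state()["ee_pos"],read_state()["eef_rot"])
E
```

```text
wrist [(192, 251, 256), (196, 238, 269), (200, 232, 275), (204, 229, 278), (208, 226, 281), (212, 225, 283), (216, 224, 285), (220, 222, 286), (224, 221, 288), (228, 219, 292), (232, 217, 295), (236, 213, 299), (240, 212, 301), (244, 210, 302), (248, 208, 304), (252, 207, 305), (256, 207, 305), (260, 207, 305), (264, 207, 305), (268, 207, 305), (272, 208, 304), (276, 208, 304), (280, 209, 303), (284, 210, 301), (288, 213, 299), (292, 216, 295), (296, 220, 291), (300, 225, 286), (304, 232, 279), (308, 242, 266)]
0.149 [[221.6, 220.5], [255.5, 220.5], [289.5, 220.6]]
0.199 [[210.2, 260.0], [255.1, 260.0], [300.1, 260.1]]
0.209 [[207.0, 271.2], [255.0, 271.2], [303.1, 271.2]]
side [(156, 232, 237), (158, 227, 241), (160, 226, 242), (162, 226, 242), (164, 226, 242), (166, 227, 241), (168, 227, 241), (170, 227, 241), (172, 227, 240), (174, 227, 240), (176, 228, 240), (178, 228, 239), (180, 232, 235)]
0.149 [[226.8, 177.0], [234.7, 177.0], [242.6, 177.0]]
0.199 [[226.3, 163.0], [234.4, 163.0], [242.5, 163.0]]
0.209 [[226.2, 160.2], [234.3, 160.2], [242.5, 160.2]]
[ 0.43513604 -0.11489626  0.21077734] [-2.22123833e+00 -2.22164276e+00  1.60202211e-05]
```

The side and wrist outlines show the cup essentially upright (lean under 2°), over its adapter. Lowering.

Request:
{"name": "step_arm", "arguments": {"deltas": [{"ax":0,"ay":0,"az":0,"dx":-0.0005,"dy":0.002,"dz":0.02,"jaw":1},{"ax":0,"ay":0,"az":0,"dx":-0.0005,"dy":0.002,"dz":0.04,"jaw":1},{"ax":0,"ay":0,"az":0,"dx":-0.0005,"dy":0.002,"dz":0.052,"jaw":1},{"ax":0,"ay":0,"az":0,"dx":-0.0005,"dy":0.002,"dz":0.058,"jaw":1},{"ax":0,"ay":0,"az":0,"dx":-0.0005,"dy":0.002,"dz":0.064,"jaw":1},{"ax":0,"ay":0,"az":0,"dx":-0.0005,"dy":0.002,"dz":0.07,"jaw":1},{"ax":0,"ay":0,"az":0,"dx":-0.0005,"dy":0.002,"dz":0.074,"jaw":1},{"ax":0,"ay":0,"az":0,"dx":-0.0005,"dy":0.002,"dz":0.074,"jaw":1},{"ax":0,"ay":0,"az":0,"dx":-0.0005,"dy":0.002,"dz":0.074,"jaw":1}]}}

```text
t: 27.28
ee_pos: [0.4373, -0.1155, 0.137]
eef_rot: [2.221, 2.221, 0.0]
ft_force: [0.1, -0.1, -0.2]
width: 0.0484
gripper_force: 62.0
```

Request:
{"name": "step_arm", "arguments": {"deltas": [{"ax":0,"ay":0,"az":0,"dx":0,"dy":0,"dz":0.002,"jaw":1},{"ax":0,"ay":0,"az":0,"dx":0,"dy":0,"dz":0.004,"jaw":1},{"ax":0,"ay":0,"az":0,"dx":0,"dy":0,"dz":0.004,"jaw":1},{"ax":0,"ay":0,"az":0,"dx":0,"dy":0,"dz":0.004,"jaw":1}]}}

```text
t: 27.62
ee_pos: [0.4376, -0.1155, 0.1334]
eef_rot: [2.221, 2.221, 0.002]
ft_force: [-1.6, 0.8, 8.1]
width: 0.0488
gripper_force: 62.7
```

Contact came at the expected height. Release and retreat upward and away over the front.

Request:
{"name": "step_arm", "arguments": {"deltas": [{"ax":0,"ay":0,"az":0,"dx":0,"dy":0,"dz":0.001,"jaw":1},{"ax":0,"ay":0,"az":0,"dx":0,"dy":0,"dz":0,"jaw":1},{"ax":0,"ay":0,"az":0,"dx":0,"dy":0,"dz":0,"jaw":-0.5},{"ax":0,"ay":0,"az":0,"dx":0,"dy":0,"dz":0,"jaw":-0.5},{"ax":0,"ay":0,"az":0,"dx":0,"dy":0,"dz":0,"jaw":-0.5},{"ax":0,"ay":0,"az":0,"dx":0,"dy":0,"dz":-0.015,"jaw":-0.5},{"ax":0,"ay":0,"az":0,"dx":0,"dy":0,"dz":-0.045,"jaw":-0.5},{"ax":0,"ay":0,"az":0,"dx":0,"dy":0,"dz":-0.08,"jaw":-0.5},{"ax":0,"ay":0,"az":0,"dx":0,"dy":0,"dz":-0.11,"jaw":-0.5},{"ax":0,"ay":0,"az":0,"dx":0.02,"dy":0.015,"dz":-0.12,"jaw":-0.5},{"ax":0,"ay":0,"az":0,"dx":0.05,"dy":0.03,"dz":-0.12,"jaw":-0.5},{"ax":0,"ay":0,"az":0,"dx":0.08,"dy":0.035,"dz":-0.12,"jaw":-0.5}]}}

```text
t: 28.62
ee_pos: [0.4744, -0.0343, 0.2542]
eef_rot: [2.221, 2.219, 0.006]
ft_force: [-0.3, 1.3, -0.0]
width: 0.0638
gripper_force: 0.0
```

```bash
python3 - <<'E'
from h import *
s=read_state();print(s["t"],s["ee_pos"],s["width"],s["ft_force"])
look("wrist",T[:4],"w11")
look("side",T[:4],"s11")
a=cv2.imread("pics/w11.png");b=cv2.imread("pics/s11.png")
b=cv2.resize(b[130:260,200:304],None,fx=2.95,fy=2.95)
cv2.imwrite("pics/c11.png",np.hstack([a[:, 80:420],b[:384]if b.shape[0]>=384 else cv2.resize(b,(306,384))]))
E
```

```text
28.6167 [ 0.47443515 -0.03429057  0.25419566] 0.06383361575590242 [-2.65581623e-01  1.34652490e+00 -5.03176439e-04]
wrist large_bottle [(0.73, [0.5252, -0.1181, 0.0127])]
wrist medium_bottle [(0.76, [0.5301, -0.0315, 0.0288])]
wrist small_bottle [(0.66, [0.4347, -0.0276, 0.0505])]
wrist cup [(0.92, [0.4367, -0.1186, 0.0711]), (0.56, [0.5281, -0.0318, 0.0053])]
side large_bottle [(0.59, [0.5246, -0.1174, 0.0175])]
side medium_bottle [(0.72, [0.527, -0.0319, 0.03])]
side small_bottle [(0.67, [0.4386, -0.0282, 0.0558])]
side cup [(0.67, [0.4341, -0.1122, 0.07]), (0.55, [0.441, -0.0246, 0.0514])]
```

View pics/c11.png

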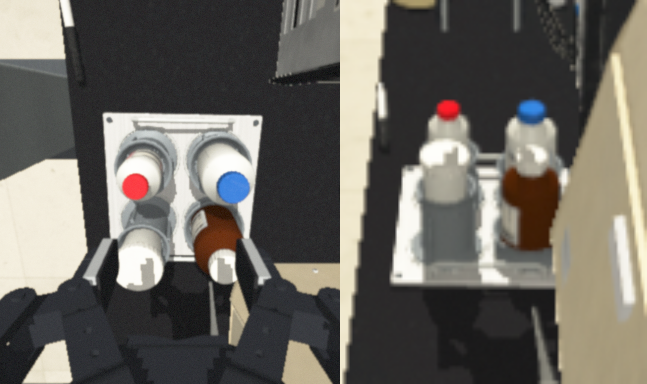

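All four stand upright, with the caps at one height in the side view and the bases at their adapter-floor heights. The gripper is clear.

```bash
python3 -c "
from h import *
print(workorder.hand_in())"
```

```text
the job is handed in; nothing more can be done
None
```

The job is handed in: the small bottle came out of the large adapter first, and all three bottles and the cup now stand upright and fully down in their own adapters. The arm finished clear at about 29 s of the 125 s allowed, and the hand-in returned no verdict.

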